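# Latch the strainer cover

### The job

Fasten the sprung end cover of the stainless strainer box: pull the wire loop of the draw latch out over the keeper on the cover, feeling lightly for the keeper's groove (press down with well under 3 kg), let its crossbar drop all the way to the bottom of the groove, then throw the lever back past the toggle point onto its stop so that the cover stays drawn in. Let go, leave the latch closed, and leave everything else on the table and on the box where it is.

Things in the scene. Friction and masses are not known exactly. Their poses are not given: they have to be found in the camera images.
- housing: Stainless strainer box, fixed, 144 x 140 x 80 mm, a pipe stub on each side. Origin on the table under the latch's pivot; x points along the latch from pivot to cover, z up. Its top (z = 80 mm) reaches from x = -115 to 29. The sprung end cover (85 x 140 x 80 mm) stands in front of its +x face; the keeper is a steel block on the cover's top, 34 mm wide (y), flat top at z = 103
- keeper_top (a point): On the keeper's flat top: AVERAGE middle of the mouth of its groove, which runs along y. Fixed to the box, so it does not follow the cover. The cover stands out differently each time: the true middle lies up to 4.5 mm nearer or farther along housing x, and must be felt for or seen. Mouth 8.5 mm wide (x), floor 12 mm deep; below a 4 mm thick lip it widens 4 mm towards the pivot
- pivot (a point): Middle of the lever's pivot axis, which runs along housing y, 102 mm above the table. The pin that carries the loop is 20 mm from it, 20 degrees further round in the closing direction than the handle
- lever (a joint): Lever angle (rad): 0 = handle straight up, positive = handle swings back, away from the cover (towards housing -x). Limits -0.75 (forward) and 1.396 (closed, on its stop). Starts at 0.4 to 0.85. Friction (0.04 N m) holds it where left. Dead centre (toggle) is at about 1.22. The hooked cover resists with 7 N/mm: up to about 15 N at the handle; past the toggle it pulls the lever onto its stop
- handle (a point): Centre of the lever's grip: black rubber cross-bar, 16 mm diameter, 40 mm long along housing y, 80 mm from the pivot. Can be pinched by its end faces and swung in an arc while it turns between the fingers, or pushed. Closed, it is about 36 mm above the box's top
- loop_knob (a point): Centre of the loop's pull knob: black rubber barrel, 14 mm diameter, 20 mm long along housing y, on a thin stem, 36 mm above the crossbar. Can be pinched from above by its end faces; pulling it along moves the loop and drags the lever round with it (up to about 8 N)
- bar (a point): Centre of the loop's crossbar: steel rod, 6 mm diameter, along housing y, at the free end of the 95 mm long, 42 mm wide wire loop, which hinges freely on the lever. It starts loose on the keeper's flat top (z about 106 mm), short of the groove; it must travel away from the pivot to reach it. In the groove its centre is at about z = 94
- cover (a joint): How far the sprung cover has been pulled in towards the box (m): 0 = standing out, as at the start; latched it is 0.003 to 0.012, depending on how far it stood out
- loop: The wire loop of the latch with its knob; origin at its hinge on the lever, x along the loop towards the crossbar
- bottle_a: Full sauce bottle with cap, 50 mm diameter, 182 mm tall, loose; origin at its base. Leave alone
- bottle_b: Same kind of bottle. Leave alone
- bottle_c: Same kind of bottle. Leave alone
- cap: Loose bottle cap, 29 mm diameter, 16 mm tall, lying on the strainer box's top near its rear left corner; origin at its base. Leave alone
- spare_seal: Loose rubber ring, 64 mm across, 7 mm tall; origin at its base. Leave alone
- wrench: Loose wrench lying flat; origin at its underside. Leave alone
- grease_jar: Loose white jar, 60 mm diameter, 70 mm tall; origin at its base. Leave alone

How it is judged:
By the outcome, as a careful person would: the job done as asked, in the order asked, and still so for the second after the job is handed in, with the robot touching nothing.
It also fails if it takes over 72 s, if anything falls off the work surface, if the arm or the gripper's body presses on something with over 40 N, if the wrist force passes 120 N, or if a joint passes its speed limit or range.

### The arm

A 7-joint arm with a two-finger parallel gripper is mounted at the origin on the work surface. World frame = base frame: x ahead of the robot, y to its left, z up, the work surface at z = 0. Lengths are in m, angles in rad, forces in N, time in s.
With the tool pointing down it reaches from about 0.35 to 0.9 m from the base axis. Payload 8.1 kg.
Tool frame: the origin (TCP) lies on the centre line of the jaws, within the pads' length; the fingertips stand robot.tip_reach ahead of it and the grasp point (between the pads) lies 3 mm ahead of it (robot.tip_reach is the distance from the TCP to the fingertips, in m); z points along the fingers, y is the line along which they close (so a half turn about z gives the same grasp; the last joint's range is limited). The gripper opens to 85 mm and grips with 20 to 120 N. Pads are 22 mm wide; open, the fingers measure 114 mm over their backs; the gripper's body (76 mm by 85 mm) begins 54 mm behind the grasp point. The pads swing forward as they close: fully open they stand 13 mm farther back than shut.
Start: joints at [-1.328, 0.434, 0.025, 1.573, -0.012, 1.134, -0.075], TCP at [0.212, 0.588, 0.253] pointing down, gripper open.
Joint ranges: [-2.62, 2.62], [-0.44, 2.09], [-1.27, 1.32], [0.08, 2.57], [-1.32, 4.46], [0.12, 2], [-2.74, 2.74]. Speed limits (rad/s): [2.22, 2.22, 3.01, 3.01, 3.14, 3.14, 3.14].

### API

Orientations are given as a unit quaternion [w, x, y, z].
In Python, from bench import robot gives the robot as it stands. The module is installed in compiled form; this text tells all that it offers.
- The arm moves only by the shell command python3 -m crank 'ROWS' [FORCE]. ROWS is text: rows parted by semicolons, each of 7 numbers parted by spaces: the shift along the tool's x, y, z in cm, then the turn, a rotation vector about the tool's x, y, z in degrees, then the opening in per cent of the stroke, from 0 (shut) to 100 (fully open). In form: x y z wx wy wz fingers; .... A call has 1 to 5 rows; each row is the pose to reach, as a shift and turn from the pose commanded when the call began, along the tool's axes at that moment; what a row does not reach only later rows make up. A row lasts 1/10 s, in which the tool goes at most 50 mm and 8.59 degrees, less where a joint would pass 70% of its speed; a pose out of reach is approached as far as the arm can. A call with a gripper value outside its range is refused whole. The fingers move at their own pace and stop on an object; FORCE is the grip in N (left out, the last holds). Time passes only in rows, so rows that repeat a pose let the fingers close. It gives the time, the measured TCP pose, the force, the opening and the grip force at its end, in the units of the state.
- robot.get_obs(): the state, without advancing time (a new reading comes with each control period).
- robot.camera(name): name is "side" or "top" or "wrist"; returns a dict with "frame" (420x560x3 uint8, red, green, blue), "range_z" (420x560 float32, m along the optical axis (not along the pixel's ray), 0 where there is no reading), "vfov" (degrees; the focal length in pixels is half the picture's height over the tangent of half this angle, whatever the lens; pixels are square), "cx", "cy" (the principal point, pixels), "k1" (the pictures are not rectified: a ray, as slopes to the right and down, at radius r is drawn at 1 + k1 r^2 times it, then the intrinsics apply), "rvec" (rotation vector, rad) and "tvec" (3), from world to camera coordinates, as OpenCV has them; the wrist camera has in their place "hand_eye" (4x4, takes a point from camera to tool coordinates, whose origin is the TCP and whose axes are the flange's). Camera axes: x right, y down, z forward; pixel columns grow to the right and rows downward; lengths in m; the calibration is good to about 2 mm. A picture is of the moment at which its call begins: read the wrist's pose just before it.
- robot.hand_in(): hands the job in; it is judged then, once.
The state is a dict: "time": time; "joint_positions": joint angles; "qvel": joint speeds; "tau": joint torques, N m; "tool_pos": TCP position; "tool_rot": TCP orientation; "contact_force": force on the tool from outside, world axes, zero at the start; "ft_torque": the same for the moment, N m; "finger_gap": finger opening in m; "grip_force": force on a finger pad.
Only numpy, scipy, OpenCV 4.12 (cv2) and the standard library are available. Lean on these libraries where they do the work, as an engineer would, in place of code of your own. Each camera call takes 0.05 s, during which the arm holds its last target. There are 200 camera calls.

## Working session

There is one attempt and no reset: what is moved stays moved. The work goes in short steps, Python scripts to look and compute and a shell command to move; the robot and the scene stay as the last step left them, time stands still between calls to the robot, and variables do not carry over. Pictures are saved under pics/ and viewed, at most 10 in all, crops included, and the job is handed in when it is done.

```bash
mkdir -p pics
cat > h.py <<'E'
import numpy as np, cv2
from scipy.spatial.transform import Rotation as R
from bench import robot
def cam(n):
    o=robot.get_obs(); c=robot.camera(n); h,w=c["frame"].shape[:2]
    f=h/2/np.tan(np.radians(c["vfov"])/2)
    c["K"]=np.array([[f,0,c["cx"]],[0,f,c["cy"]],[0,0,1.]])
    if "rvec" in c and c["rvec"] is not None:
        M=R.from_rotvec(np.ravel(c["rvec"])).as_matrix(); c["Rwc"]=M.T; c["o"]=-M.T@np.ravel(c["tvec"])
    else:
        q=np.array(o["tool_rot"]); T=R.from_quat(q[[1,2,3,0]]).as_matrix(); H=np.array(c["hand_eye"])
        c["Rwc"]=T@H[:3,:3]; c["o"]=np.array(o["tool_pos"])+T@H[:3,3]
    return c
def rays(c,uv):
    uv=np.asarray(uv,float).reshape(-1,1,2)
    d=np.array([c["k1"],0,0,0,0.])
    p=cv2.undistortPointsIter(uv,c["K"],d,None,None,(3,50,1e-9)).reshape(-1,2)
    return np.c_[p,np.ones(len(p))]
def onz(c,uv,z):
    d=rays(c,uv)@c["Rwc"].T; return c["o"]+d*((z-c["o"][2])/d[:,2])[:,None]
def depth(c,uv):
    uv=np.asarray(uv).reshape(-1,2); r=c["range_z"][uv[:,1].astype(int),uv[:,0].astype(int)]
    return c["o"]+(rays(c,uv)*r[:,None])@c["Rwc"].T
def save(c,n): cv2.imwrite("pics/"+n,c["frame"][:,:,::-1])
E
python3 - <<'E'
from h import *
print(robot.get_obs(), robot.tip_reach)
for n in("top","side","wrist"):
    c=cam(n); save(c,n+"1.png"); print(n,c["K"][0,0],c["k1"],c["o"],c["Rwc"][:,2])
E
```

```text
{'time': 0.0, 'joint_positions': array([-1.32761101,  0.43525906,  0.02496614,  1.57411476, -0.0116172 ,
        1.13395881, -0.07508941]), 'qvel': array([-0.00103188, -0.00068071, -0.00102797, -0.00037306,  0.00091487,
        0.00108381,  0.00144188]), 'tau': array([-6.22932348e-04, -6.70466495e+01,  1.02484770e+00, -3.16209376e+01,
        1.56062323e-02,  1.24873349e-02,  2.08225475e-05]), 'tool_pos': array([0.2117178 , 0.58755051, 0.25249659]), 'tool_rot': array([-7.41205675e-05,  1.72062341e-01,  9.85085740e-01, -7.93977716e-04]), 'contact_force': array([ 0.04086694, -0.23797581,  0.74722459]), 'ft_torque': array([ 0.03539499,  0.03307418, -0.03400222]), 'grip_force': 0.0, 'finger_gap': 0.08541522442925693} 0.022
top 392.1844742077446 -0.04200575436363655 [0.30348759 0.01693041 1.08293797] [ 0.17571155 -0.00251837 -0.98443847]
side 410.34303791405546 -0.11056110395365927 [0.40078825 0.79521047 1.07012446] [ 0.09056988 -0.63368803 -0.76826856]
wrist 309.90850365889594 0.008535304711898471 [0.14598305 0.61104345 0.37328215] [ 0.25619343 -0.09306242 -0.96213529]
```

View pics/top1.png

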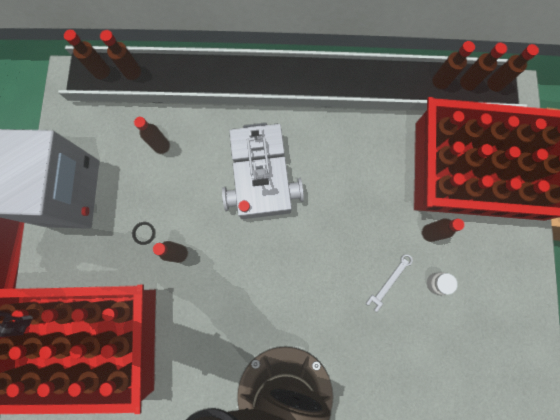

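View pics/side1.png

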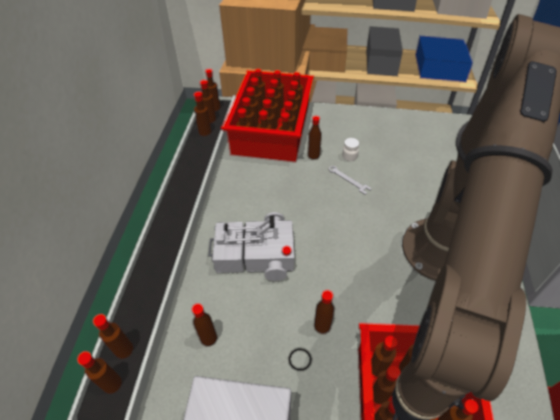

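The top view shows the box at about (260,170), with the latch pointing up (world +x), the cap at (244,205) and the arm clear. In the side view the box is at (255,247). I'll enlarge both.

Run:
```python
from h import *
a=cv2.imread("pics/top1.png")[115:225,215:310]; b=cv2.imread("pics/side1.png")[205:285,200:305]
a=cv2.resize(a,(456,528),interpolation=cv2.INTER_CUBIC)
b=cv2.resize(b,(0,0),fx=3.2,fy=3.2,interpolation=cv2.INTER_CUBIC)
o=np.zeros((528,800,3),np.uint8); o[:,:456]=a; o[:b.shape[0],460:460+b.shape[1]]=b
cv2.imwrite("pics/crop1.png",o)
c=cam("top")
print(onz(c,[[231,130],[281,124],[235,217],[291,211]],.08))
print(depth(c,[[244,205],[240,190],[285,185],[243,140]]))
```

```text
[[ 0.68794554  0.16497504  0.08      ]
 [ 0.70925112  0.03080496  0.08      ]
 [ 0.45151209  0.14178472  0.08      ]
 [ 0.47166136 -0.00249563  0.08      ]]
[[0.48012362 0.11795931 0.100044  ]
 [0.5231896  0.13234296 0.08036081]
 [0.54028256 0.01506817 0.08015629]
 [0.66048435 0.13118557 0.08044685]]
```

View pics/crop1.png

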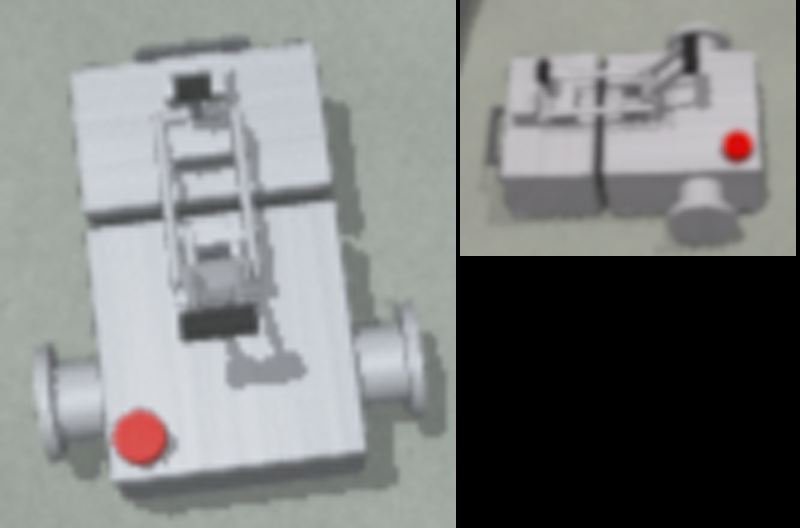

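The crop shows the handle's black bar at top-image (260,182), the knob at (255,133), and the box edges clearly.

Run:
```python
from h import *
c=cam("top")
v,u=np.mgrid[115:225,215:310]; uv=np.c_[u.ravel(),v.ravel()]
P=depth(c,uv); g=c["frame"][115:225,215:310].reshape(-1,3).max(1)
m=(abs(P[:,2]-.08)<.004)
r=cv2.minAreaRect((P[m][:,:2]*1000).astype(np.float32)); print(r); print(cv2.boxPoints(r))
for lo in[(125,140),(175,190)]:
    k=(uv[:,1]>=lo[0])&(uv[:,1]<lo[1])&(uv[:,0]>245)&(uv[:,0]<272)&(g<75)
    print(k.sum(),uv[k].mean(0),uv[k].min(0),uv[k].max(0),np.round(np.median(P[k],0),4), np.round(P[k].max(0),3))
s=cam("side"); g=s["frame"].max(2)
for x0,x1,y0,y1 in[(220,235,220,235),(265,280,210,232)]:
    vv,uu=np.where(g[y0:y1,x0:x1]<75); q=np.c_[uu+x0,vv+y0]; print(len(q),q.mean(0),np.round(np.median(depth(s,q),0),4))
```

```text
((584.0728759765625, 83.75076293945312), (238.3051300048828, 211.97219848632812), 8.207326889038086)
[[451.01056   171.64165  ]
 [481.2708    -38.159504 ]
 [717.1352     -4.1401215]
 [686.87494   205.66103  ]]
24 [254.5        133.33333333] [252 131] [257 135] [0.6554 0.0956 0.1473] [0.66  0.102 0.151]
63 [260.58730159 181.95238095] [254 179] [267 184] [0.5251 0.0734 0.1684] [0.533 0.09  0.173]
11 [225.54545455 227.27272727] [0.661  0.1011 0.1488]
41 [271.46341463 221.19512195] [0.5296 0.0802 0.1693]
```

Box yaw is about 8.2°, knob centre about (0.656, 0.098, 0.143), handle about (0.527, 0.077, 0.164) and lever about 0.70. This agrees with the 80 mm, 95 mm and 36 mm geometry. Next I'll write a helper that works out shifts, then move above the knob.

```bash
cat > go.py <<'E'
# usage: go.py x y z [yawdeg of housing] -> shift (cm) and turn (deg) for tool-down pose, tool x along housing -x
import sys; from h import *
a=[float(v) for v in sys.argv[1:]]; yaw=a[3] if len(a)>3 else 8.2
o=robot.get_obs(); q=np.array(o["tool_rot"]); T=R.from_quat(q[[1,2,3,0]])
t=np.radians(yaw); X=[-np.cos(t),-np.sin(t),0]; Y=[-np.sin(t),np.cos(t),0]
G=R.from_matrix(np.c_[X,Y,[0,0,-1]])
print("shift cm",np.round(T.inv().apply(np.array(a[:3])-o["tool_pos"])*100,2),"turn",np.round((T.inv()*G).as_rotvec(degrees=True),1))
print("pos",np.round(o["tool_pos"],4),"F",np.round(o["contact_force"],1),"gap",o["finger_gap"],"t",round(o["time"],2))
E
python3 -m crank '-60 -30 0 0 0 -28 100;-60 -30 0 0 0 -28 100;-60 -30 0 0 0 -28 100;-60 -30 0 0 0 -28 100;-60 -30 0 0 0 -28 100' 25; python3 go.py .65 .097 .25
```

```text
time: 0.8
tool_pos: [0.3849, 0.4061, 0.2535]
tool_rot: [0.0, -0.072, 0.997, 0.0]
contact_force: [0.5, 0.4, -0.2]
finger_gap: 0.0857
grip_force: 0.0
shift cm [-21.78 -34.41   0.34] turn [0.  0.  0.1]
pos [0.3849 0.4061 0.2535] F [ 0.5  0.4 -0.2] gap 0.08568640675901099 t 0.8
```

```bash
python3 -m crank '-22 -34.5 0.2 0 0 0 100;-22 -34.5 0.2 0 0 0 100;-22 -34.5 0.2 0 0 0 100;-22 -34.5 0.2 0 0 0 100;-22 -34.5 0.2 0 0 0 100' >/dev/null; python3 go.py .65 .097 .25
```

```text
shift cm [ -8.41 -13.28   0.23] turn [ 0.  0. -0.]
pos [0.5478 0.2165 0.2523] F [ 1.2  1.8 -0. ] gap 0.08501787518137921 t 1.3
```

```bash
python3 -m crank '-8.5 -13.5 0 0 0 0 100;-8.5 -13.5 0 0 0 0 100;-8.5 -13.5 0 0 0 0 80;-8.5 -13.5 0 0 0 0 60;-8.5 -13.5 0 0 0 0 60' >/dev/null; python3 go.py .65 .097 .25
python3 - <<'E'
from h import *
c=cam("wrist"); save(c,"wrist2.png"); np.save("w2.npy",c,allow_pickle=True); print(c["o"])
E
```

```text
shift cm [0.05 0.32 0.16] turn [-0.1 -0.  -0.3]
pos [0.651  0.0939 0.2516] F [-0.7  0.7 -0.8] gap 0.051932749131798885 t 1.8
[0.58175603 0.08453873 0.37227133]
```

View pics/wrist2.png

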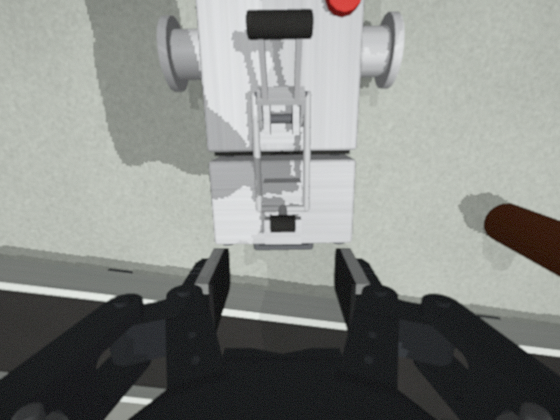

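The wrist view shows the knob at (283,223), the handle at (280,24), crossbar at about (283,208), and the fingers at both sides near (215,280) and (350,280). I'll measure these and enlarge the keeper.

Run:
```python
from h import *
c=np.load("w2.npy",allow_pickle=True).item(); f=c["frame"]; g=f.max(2)
def blob(x0,x1,y0,y1,z):
    vv,uu=np.where(g[y0:y1,x0:x1]<70); q=np.c_[uu+x0,vv+y0]
    ctr=(q.min(0)+q.max(0))/2; print(len(q),q.min(0),q.max(0),"onz",onz(c,[ctr],z).round(4),"depth",np.median(depth(c,q),0).round(4))
blob(265,300,212,240,.143); blob(240,320,5,45,.165)
for e in ([[247,24],[312,24]],[[271,223],[295,223]]):
    print(np.diff(onz(c,e,.165 if e[0][1]<50 else .143),axis=0))
P=depth(c,[[x,y] for y in range(150,246,3) for x in(290,)]); print(np.c_[range(150,246,3),P.round(4)])
o=cv2.resize(f[150:255,205:360,::-1],(0,0),fx=5,fy=5,interpolation=cv2.INTER_CUBIC); cv2.imwrite("pics/crop2.png",o)
```

```text
357 [270 215] [294 230] onz [[0.6581 0.0952 0.143 ]] depth [0.6565 0.0951 0.148 ]
1778 [247  10] [311  38] onz [[0.528  0.0754 0.165 ]] depth [0.5288 0.0756 0.1675]
[[-0.00527807  0.03823382  0.        ]]
[[-0.0025653  0.0185423  0.       ]]
[[1.500e+02 6.079e-01 9.580e-02 7.750e-02]
 [1.530e+02 6.108e-01 9.630e-02 7.610e-02]
 [1.560e+02 6.164e-01 9.780e-02 4.930e-02]
 [1.590e+02 6.166e-01 9.720e-02 7.410e-02]
 [1.620e+02 6.187e-01 9.730e-02 7.990e-02]
 [1.650e+02 6.215e-01 9.780e-02 7.980e-02]
 [1.680e+02 6.244e-01 9.820e-02 7.940e-02]
 [1.710e+02 6.273e-01 9.860e-02 7.900e-02]
 [1.740e+02 6.300e-01 9.900e-02 8.000e-02]
 [1.770e+02 6.328e-01 9.940e-02 8.030e-02]
 [1.800e+02 6.332e-01 9.910e-02 9.330e-02]
 [1.830e+02 6.341e-01 9.900e-02 1.027e-01]
 [1.860e+02 6.367e-01 9.940e-02 1.035e-01]
 [1.890e+02 6.395e-01 9.980e-02 1.026e-01]
 [1.920e+02 6.419e-01 1.001e-01 1.040e-01]
 [1.950e+02 6.448e-01 1.006e-01 1.032e-01]
 [1.980e+02 6.473e-01 1.009e-01 1.041e-01]
 [2.010e+02 6.506e-01 1.014e-01 1.020e-01]
 [2.040e+02 6.530e-01 1.017e-01 1.034e-01]
 [2.070e+02 6.542e-01 1.018e-01 1.092e-01]
 [2.100e+02 6.569e-01 1.022e-01 1.090e-01]
 [2.130e+02 6.650e-01 1.038e-01 9.100e-02]
 [2.160e+02 6.521e-01 1.006e-01 1.430e-01]
 [2.190e+02 6.529e-01 1.006e-01 1.478e-01]
 [2.220e+02 6.549e-01 1.009e-01 1.490e-01]
 [2.250e+02 6.571e-01 1.012e-01 1.495e-01]
 [2.280e+02 6.597e-01 1.016e-01 1.490e-01]
 [2.310e+02 6.629e-01 1.021e-01 1.469e-01]
 [2.340e+02 6.815e-01 1.059e-01 1.033e-01]
 [2.370e+02 6.845e-01 1.063e-01 1.031e-01]
 [2.400e+02 6.870e-01 1.067e-01 1.042e-01]
 [2.430e+02 6.908e-01 1.073e-01 1.022e-01]]
```

View pics/crop2.png

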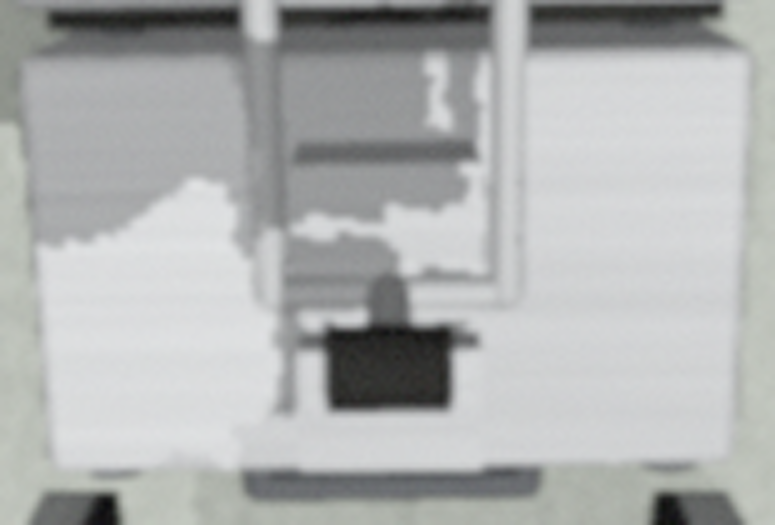

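Crop 2 shows the bar along crop row ~290 and the groove's dark strip at crop row ~338 on both sides of the knob (full image ~(265,217) and (298,217)). That puts the groove just ahead of the bar. I'll read its depth profile.

```bash
python3 - <<'E'
from h import *
c=np.load("w2.npy",allow_pickle=True).item(); g=c["frame"].mean(2)
ex=np.array([np.cos(.1431),np.sin(.1431),0]); ey=np.array([-ex[1],ex[0],0])
H=np.array([.528,.0755,0])
for col in(266,268,297,299):
    uv=[[col,r] for r in range(204,240)]
    P=depth(c,uv); Q=onz(c,uv,.103)
    print(col,"lat",((P[5]-H)@ey).round(4)); print([(r,int(g[r,col]),round(1000*p[2],1),round(float((q-H)@ex)*1000,1)) for (_,r),p,q in zip(uv,P,Q) if r<230])
B=onz(c,[[290,208.5]],.106)[0]; K=onz(c,[[282.5,222.8]],.143)[0]
for n,p in(("bar",B),("knob",K)): print(n,p.round(4),((p-H)@ex*1000).round(1),((p-H)@ey*1000).round(1))
E
python3 go.py .658 .0955 .19
```

```text
266 lat -0.0132
[(204, 148, np.float64(103.7), 127.5), (205, 134, np.float64(102.2), 128.4), (206, 132, np.float64(107.6), 129.3), (207, 147, np.float64(107.6), 130.3), (208, 153, np.float64(109.7), 131.2), (209, 151, np.float64(109.2), 132.1), (210, 144, np.float64(110.7), 133.1), (211, 157, np.float64(108.5), 134.0), (212, 185, np.float64(91.7), 135.0), (213, 203, np.float64(90.5), 135.9), (214, 205, np.float64(90.6), 136.9), (215, 190, np.float64(91.6), 137.8), (216, 155, np.float64(90.6), 138.8), (217, 117, np.float64(95.4), 139.7), (218, 109, np.float64(97.0), 140.7), (219, 135, np.float64(98.5), 141.6), (220, 179, np.float64(103.3), 142.6), (221, 206, np.float64(103.5), 143.6), (222, 212, np.float64(103.2), 144.5), (223, 212, np.float64(103.1), 145.5), (224, 212, np.float64(102.0), 146.5), (225, 211, np.float64(103.3), 147.4), (226, 211, np.float64(103.2), 148.4), (227, 209, np.float64(102.2), 149.4), (228, 209, np.float64(102.2), 150.3), (229, 210, np.float64(103.5), 151.3)]
268 lat -0.0115
[(204, 147, np.float64(103.5), 127.5), (205, 134, np.float64(103.9), 128.4), (206, 135,
[... 2391 characters left out ...]
8.9), (217, 118, np.float64(95.3), 139.9), (218, 112, np.float64(98.3), 140.8), (219, 154, np.float64(101.9), 141.8), (220, 200, np.float64(104.9), 142.8), (221, 213, np.float64(102.2), 143.7), (222, 214, np.float64(102.6), 144.7), (223, 214, np.float64(102.9), 145.7), (224, 214, np.float64(104.0), 146.6), (225, 212, np.float64(103.5), 147.6), (226, 211, np.float64(103.2), 148.6), (227, 210, np.float64(104.3), 149.5), (228, 212, np.float64(104.2), 150.5), (229, 213, np.float64(102.3), 151.5)]
bar [0.6564 0.1022 0.106 ] 130.9 8.1
knob [0.6583 0.0956 0.143 ] 131.9 1.3
shift cm [-0.79 -0.22  6.16] turn [ 0.  -0.  -0.1]
pos [0.6499 0.0966 0.2517] F [-0.8  0.6 -0.5] gap 0.05143733269389621 t 1.85
```

Groove mouth runs from about 133.7 to 142.2 mm on my along-axis scale, with the bar at 130.9, so the bar needs about +7 mm. Descending to the knob.

```bash
python3 -m crank '-0.8 -0.2 3 0 0 0 50;-0.8 -0.2 6 0 0 0 50;-0.8 -0.2 9 0 0 0 50;-0.8 -0.2 10.4 0 0 0 50;-0.8 -0.2 10.4 0 0 0 50' 20; python3 go.py .6585 .0955 .147
```

```text
time: 2.35
tool_pos: [0.6563, 0.0977, 0.1463]
tool_rot: [-0.002, -0.073, 0.997, 0.0]
contact_force: [0.2, 0.0, 0.1]
finger_gap: 0.0429
grip_force: 0.0
shift cm [-0.19 -0.25 -0.07] turn [ 0.  -0.2  0.1]
pos [0.6563 0.0977 0.1463] F [0.2 0.  0.1] gap 0.04289119669601717 t 2.35
```

```bash
python3 -m crank '-0.1 -0.2 0 0 0 0 40;-0.1 -0.2 0 0 0 0 20;-0.1 -0.2 0 0 0 0 0;-0.1 -0.2 0 0 0 0 0;-0.1 -0.2 0 0 0 0 0' 20; python3 -m crank '0 0 0 0 0 0 0;0 0 0 0 0 0 0' 20
python3 - <<'E'
from h import *
c=cam("wrist"); save(c,"wrist3.png"); cv2.imwrite("pics/crop3.png",cv2.resize(c["frame"][150:330,180:380,::-1],(0,0),fx=3,fy=3))
E
```

```text
time: 2.85
tool_pos: [0.6606, 0.0954, 0.1501]
tool_rot: [0.002, -0.072, 0.997, 0.001]
contact_force: [-0.6, 2.9, 6.5]
finger_gap: 0.0192
grip_force: 23.7
time: 3.05
tool_pos: [0.6606, 0.0953, 0.1501]
tool_rot: [0.002, -0.072, 0.997, 0.001]
contact_force: [-1.6, 4.2, 7.0]
finger_gap: 0.0194
grip_force: 23.7
```

View pics/crop3.png

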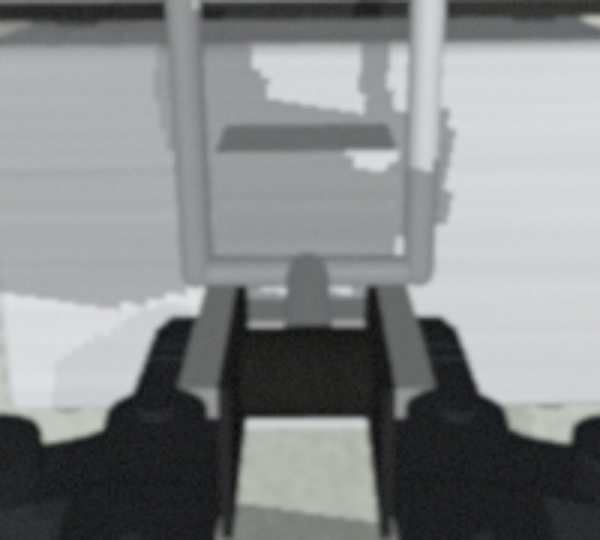

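The knob is pinched with the bar lying on the keeper, down-force about 7 N. I'll ease the press slightly and draw the loop forward.

```bash
python3 -m crank '-0.1 0 -0.1 0 0 0 0;-0.2 0 -0.1 0 0 0 0;-0.3 0 -0.1 0 0 0 0;-0.3 0 -0.1 0 0 0 0' 20; python3 -m crank '-0.1 0 0 0 0 0 0;-0.2 0 0 0 0 0 0;-0.2 0 0 0 0 0 0'
```

```text
time: 3.5
tool_pos: [0.6615, 0.0954, 0.15]
tool_rot: [-0.001, -0.072, 0.997, 0.001]
contact_force: [-6.7, 3.7, 9.6]
finger_gap: 0.0194
grip_force: 24.0
time: 3.8
tool_pos: [0.6631, 0.0956, 0.1499]
tool_rot: [-0.001, -0.072, 0.997, 0.001]
contact_force: [-8.7, 3.5, 9.9]
finger_gap: 0.0191
grip_force: 24.1
```

```bash
python3 -m crank '-0.1 0 -0.1 0 0 0 0;-0.2 0 -0.15 0 0 0 0;-0.2 0 -0.15 0 0 0 0;-0.2 0 -0.15 0 0 0 0'; python3 -m crank '-0.1 0 0 0 0 0 0;-0.1 0 0 0 0 0 0;-0.1 0 0 0 0 0 0'
```

```text
time: 4.2
tool_pos: [0.6648, 0.0959, 0.1501]
tool_rot: [-0.002, -0.072, 0.997, 0.0]
contact_force: [-4.2, 4.3, 1.0]
finger_gap: 0.0195
grip_force: 23.1
time: 4.5
tool_pos: [0.6658, 0.096, 0.1501]
tool_rot: [-0.002, -0.072, 0.997, 0.0]
contact_force: [-5.0, 3.6, 0.7]
finger_gap: 0.0194
grip_force: 23.1
```

```bash
python3 -m crank '-0.1 0 0.1 0 0 0 0;-0.1 0 0.2 0 0 0 0;-0.1 0 0.2 0 0 0 0;-0.1 0 0.2 0 0 0 0'; python3 -m crank '-0.1 0 0 0 0 0 0;-0.1 0 0.1 0 0 0 0;-0.1 0 0.1 0 0 0 0'
```

```text
time: 4.9
tool_pos: [0.668, 0.0963, 0.1493]
tool_rot: [-0.0, -0.072, 0.997, 0.001]
contact_force: [-4.3, 4.9, 5.0]
finger_gap: 0.0191
grip_force: 23.8
time: 5.2
tool_pos: [0.6695, 0.0966, 0.1484]
tool_rot: [0.0, -0.072, 0.997, 0.001]
contact_force: [-1.9, 4.1, 5.5]
finger_gap: 0.0195
grip_force: 23.8
```

```bash
python3 -m crank '0 0 0.1 0 0 0 0;0 0 0.2 0 0 0 0;0 0 0.3 0 0 0 0;0 0 0.3 0 0 0 0'
python3 - <<'E'
from h import *
c=cam("wrist"); save(c,"wrist4.png"); cv2.imwrite("pics/crop4.png",cv2.resize(c["frame"][150:330,180:380,::-1],(0,0),fx=3,fy=3))
E
```

```text
time: 5.6
tool_pos: [0.6713, 0.0969, 0.1464]
tool_rot: [0.002, -0.072, 0.997, 0.001]
contact_force: [2.7, 4.6, 7.2]
finger_gap: 0.0195
grip_force: 24.0
```

View pics/crop4.png

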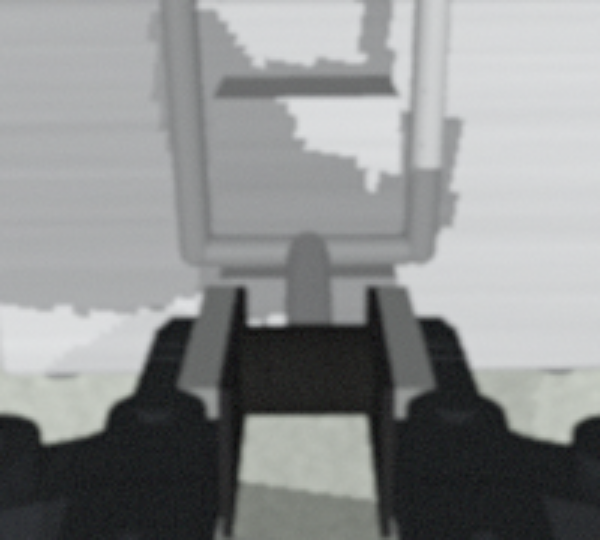

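The bar (crop row 247) now sits right against the groove's dark far edge (crop row 270). I'll check its place with depth.

```bash
cat > bar.py <<'E'
from h import *
import sys
c=cam("wrist"); g=c["frame"].mean(2)
ex=np.array([np.cos(.1431),np.sin(.1431),0]); ey=np.array([-ex[1],ex[0],0]); H=np.array([.528,.0755,0])
for col in map(int,sys.argv[3:]):
    uv=[[col,r] for r in range(int(sys.argv[1]),int(sys.argv[2]))]; P=depth(c,uv)
    print(col,"lat",((P[3]-H)@ey*1000).round(1)); print(*[f"{r}:{g[r,col]:.0f} x{(p-H)@ex*1000:.1f} z{p[2]*1000:.1f}|" for (_,r),p in zip(uv,P)])
E
python3 bar.py 168 258 264; python3 bar.py 222 256 302
```

```text
264 lat -9.8
168:204 x103.5 z80.2| 169:193 x104.2 z79.4| 170:195 x104.6 z80.8| 171:191 x105.5 z79.2| 172:169 x105.9 z80.1| 173:157 x106.3 z81.7| 174:150 x107.0 z80.8| 175:134 x107.9 z79.5| 176:116 x107.8 z83.4| 177:108 x107.5 z88.0| 178:109 x107.7 z90.3| 179:111 x107.7 z93.3| 180:108 x107.6 z96.7| 181:112 x107.8 z98.3| 182:124 x107.7 z101.9| 183:151 x108.1 z102.8| 184:158 x108.6 z102.7| 185:159 x109.2 z102.5| 186:157 x109.6 z103.2| 187:157 x110.3 z102.7| 188:156 x110.5 z104.2| 189:158 x111.0 z104.2| 190:156 x111.5 z104.4| 191:160 x112.5 z102.8| 192:158 x113.2 z102.2| 193:157 x113.5 z103.3| 194:158 x113.8 z104.3| 195:157 x114.7 z102.7| 196:156 x115.3 z102.6| 197:154 x115.8 z102.8| 198:155 x116.2 z103.4| 199:156 x116.8 z103.5| 200:158 x117.3 z103.5| 201:157 x118.0 z103.1| 202:158 x118.2 z104.4| 203:158 x119.0 z103.7| 204:155 x119.5 z103.7| 205:155 x120.4 z102.5| 206:154 x120.7 z103.6| 207:155 x121.6 z102.4| 208:153 x122.1 z102.7| 209:154 x122.6 z102.9| 210:152 x123.1 z103.1| 211:152 x123.6 z103.4| 212:152 x124.1 z103.8| 213:153 x124.8 z103.3| 214:154 x125.4 z103.3| 215:155 x126.0 z103.
[... 1049 characters left out ...]
225:152 x131.8 z103.2| 226:156 x132.4 z103.3| 227:150 x133.0 z103.3| 228:135 x133.7 z103.0| 229:132 x133.7 z104.8| 230:142 x133.9 z105.7| 231:151 x134.5 z105.7| 232:157 x135.1 z105.6| 233:161 x135.5 z106.1| 234:158 x135.9 z106.7| 235:152 x136.6 z106.3| 236:145 x137.0 z106.7| 237:135 x138.1 z105.6| 238:119 x139.2 z104.2| 239:110 x142.2 z98.3| 240:108 x142.2 z99.9| 241:112 x142.3 z101.2| 242:130 x142.2 z102.9| 243:149 x142.6 z103.4| 244:145 x143.2 z103.4| 245:115 x133.5 z127.6| 246:90 x132.8 z130.6| 247:77 x133.4 z130.2| 248:78 x133.5 z131.2| 249:76 x133.9 z131.6| 250:76 x134.5 z131.4| 251:77 x134.9 z131.6| 252:76 x135.3 z131.9| 253:71 x135.5 z132.4| 254:63 x136.1 z132.3| 255:66 x136.6 z132.4|
```

The bar's top dropped from 109.3 to 106.3 at x≈136.5, so it is entering the mouth. I'll follow it down, slightly forward.

```bash
python3 -m crank '-0.1 0 0.1 0 0 0 0;-0.1 0 0.2 0 0 0 0;-0.1 0 0.3 0 0 0 0;-0.1 0 0.3 0 0 0 0'; python3 -m crank '0 0 0.1 0 0 0 0;0 0 0.2 0 0 0 0;0 0 0.3 0 0 0 0;0 0 0.3 0 0 0 0'
```

```text
time: 6.15
tool_pos: [0.6725, 0.0971, 0.1434]
tool_rot: [0.003, -0.072, 0.997, 0.001]
contact_force: [3.4, 5.2, 3.7]
finger_gap: 0.019
grip_force: 24.0
time: 6.55
tool_pos: [0.6728, 0.0971, 0.1402]
tool_rot: [0.003, -0.072, 0.997, 0.001]
contact_force: [5.9, 5.2, 2.4]
finger_gap: 0.0197
grip_force: 23.8
```

```bash
python3 -m crank '0 0 0.1 0 0 0 0;0 0 0.2 0 0 0 0;0 0 0.25 0 0 0 0;0 0 0.25 0 0 0 0'; python3 -m crank '0 0 0.1 0 0 0 0;0 0 0.2 0 0 0 0;0 0 0.2 0 0 0 0'; python3 bar.py 216 248 264
```

```text
time: 6.95
tool_pos: [0.6705, 0.0968, 0.1364]
tool_rot: [0.0, -0.072, 0.997, 0.001]
contact_force: [-0.4, 6.4, 1.3]
finger_gap: 0.0193
grip_force: 23.7
time: 7.25
tool_pos: [0.6708, 0.0968, 0.1359]
tool_rot: [0.001, -0.072, 0.997, 0.001]
contact_force: [-3.1, 4.3, 11.4]
finger_gap: 0.0194
grip_force: 24.9
264 lat -8.3
216:154 x122.7 z103.2| 217:153 x123.3 z103.0| 218:152 x124.2 z102.0| 219:152 x124.2 z103.7| 220:154 x125.1 z102.4| 221:155 x125.7 z102.3| 222:155 x125.8 z103.7| 223:156 x127.0 z101.8| 224:157 x126.9 z103.5| 225:156 x127.9 z102.4| 226:155 x128.0 z103.6| 227:155 x128.8 z103.0| 228:156 x128.9 z104.2| 229:156 x130.1 z102.4| 230:157 x130.4 z103.2| 231:153 x130.8 z103.5| 232:151 x131.8 z102.5| 233:152 x131.5 z104.8| 234:154 x132.4 z103.8| 235:157 x133.3 z103.0| 236:156 x134.1 z102.3| 237:153 x139.2 z90.9| 238:151 x139.1 z92.5| 239:153 x140.6 z90.4| 240:155 x140.9 z91.1| 241:156 x141.3 z91.5| 242:147 x141.7 z92.0| 243:123 x142.7 z91.2| 244:110 x142.3 z93.6| 245:107 x142.9 z93.6| 246:108 x142.4 z96.3| 247:108 x142.2 z98.1|
```

The bar is on the groove floor: the floor is visible at x 139–142, the bar is tucked under the lip, and z has hit a firm stop at 11 N. Releasing the knob and rising.

```bash
python3 -m crank '0 0 -0.3 0 0 0 0;0 0 -0.3 0 0 0 30;0 0 -0.3 0 0 0 50;0 0 -0.3 0 0 0 50;0 0 -0.3 0 0 0 50'; python3 -m crank '0 0 -2 0 0 0 60;0 0 -5 0 0 0 65;5 0 -9 0 0 0 65;8 0 -9 0 0 0 65;8 0 -9 0 0 0 65'
python3 - <<'E'
from h import *
c=cam("wrist"); save(c,"wrist5.png"); np.save("w5.npy",c,allow_pickle=True)
E
```

```text
time: 7.8
tool_pos: [0.6704, 0.0949, 0.1368]
tool_rot: [-0.0, -0.071, 0.997, -0.0]
contact_force: [-0.7, -0.1, 0.9]
finger_gap: 0.0426
grip_force: 0.0
time: 8.3
tool_pos: [0.5874, 0.083, 0.2286]
tool_rot: [-0.001, -0.071, 0.997, 0.0]
contact_force: [-0.1, 0.0, 0.3]
finger_gap: 0.0558
grip_force: 0.0
```

View pics/wrist5.png

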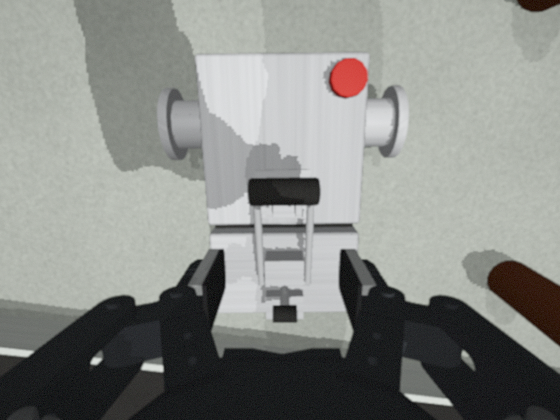

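The loop stays hooked, with the knob at (284,313) and the crossbar in the groove. The handle has come forward to (284,192). I'll compute the handle's position and arc.

```bash
python3 - <<'E'
from h import *
c=np.load("w5.npy",allow_pickle=True).item(); g=c["frame"].max(2)
ex=np.array([np.cos(.1431),np.sin(.1431),0]); ey=np.array([-ex[1],ex[0],0]); H=np.array([.528,.0755,0])
vv,uu=np.where(g[170:212,240:330]<60); q=np.c_[uu+240,vv+170]; P=depth(c,q); print(q.min(0),q.max(0),P[:,2].max().round(4),np.percentile(P[:,2],90).round(4))
ctr=(q.min(0)+q.max(0))/2
for z in(.17,.175,.18): 
    p=onz(c,[ctr],z)[0]; print(z,p.round(4),((p-H)@ex*1000).round(1),((p-H)@ey*1000).round(1))
E
python3 go.py .55 .08 .25
```

```text
[249 178] [318 204] 0.3493 0.1865
0.17 [0.5583 0.0801 0.17  ] 30.7 0.2
0.175 [0.5572 0.0799 0.175 ] 29.5 0.2
0.18 [0.5561 0.0797 0.18  ] 28.4 0.2
shift cm [ 3.97  0.21 -2.19] turn [ 0.  0. -0.]
pos [0.5896 0.0836 0.2281] F [ 1.3 -0.1  0.3] gap 0.055344417994678145 t 8.35
```

```bash
python3 go.py .5565 .0797 .182
python3 - <<'E'
from h import *
c=np.load("w5.npy",allow_pickle=True).item(); f=c["frame"].astype(int)
ex=np.array([np.cos(.1431),np.sin(.1431),0]); ey=np.array([-ex[1],ex[0],0]); P0=np.array([.5785,.0828,0])
m=(f[:,:,0]>150)&(f[:,:,1]<90); vv,uu=np.where(m); print(len(vv)); p=onz(c,[[(uu.min()+uu.max())/2,(vv.min()+vv.max())/2]],.095)[0]
print("cap rel pivot",p,((p-P0)@ex*1000).round(1),((p-P0)@ey*1000).round(1))
E
```

```text
shift cm [3.34 0.08 4.61] turn [ 0.  0. -0.]
pos [0.5896 0.0836 0.2281] F [ 1.3 -0.1  0.3] gap 0.055344417994678145 t 8.35
1072
cap rel pivot [0.48054335 0.1194188  0.095     ] -91.7 50.2
```

```bash
python3 -m crank '3.3 0.1 0 0 0 0 70;3.3 0.1 1.5 0 0 0 70;3.3 0.1 3.5 0 0 0 70;3.3 0.1 4.6 0 0 0 70;3.3 0.1 4.6 0 0 0 70' 25; python3 go.py .5565 .0797 .182;  python3 -m crank '0 0 0 0 0 0 50;0 0 0 0 0 0 30;0 0 0 0 0 0 30;0 0 0 0 0 0 30' 25
python3 - <<'E'
from h import *
c=cam("wrist"); save(c,"wrist6.png"); cv2.imwrite("pics/crop6.png",cv2.resize(c["frame"][180:340,160:400,::-1],(0,0),fx=3,fy=3))
E
```

```text
time: 8.85
tool_pos: [0.558, 0.0803, 0.1792]
tool_rot: [-0.002, -0.071, 0.997, -0.0]
contact_force: [-0.1, 0.2, 0.2]
finger_gap: 0.0597
grip_force: 0.0
shift cm [ 0.16 -0.04 -0.28] turn [-0.  -0.2 -0. ]
pos [0.558  0.0803 0.1792] F [-0.1  0.2  0.2] gap 0.05966745669939798 t 8.85
time: 9.25
tool_pos: [0.559, 0.0801, 0.1816]
tool_rot: [0.001, -0.071, 0.997, -0.0]
contact_force: [1.2, -2.2, -0.0]
finger_gap: 0.0395
grip_force: 26.5
```

View pics/crop6.png

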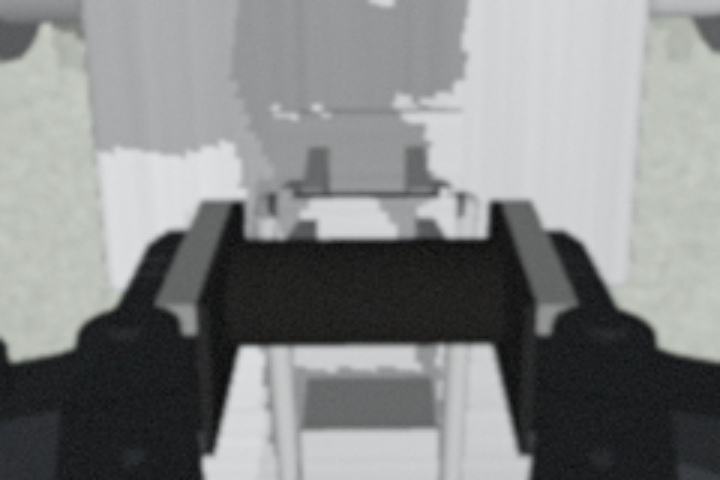

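A good pinch on both end faces (rubber bar at crop row ~290, pads touching both ends). Swinging the lever back along its arc.

```bash
python3 -m crank '0.45 0 0.15 0 0 0 30;0.91 0 0.32 0 0 0 30;1.63 0 0.67 0 0 0 30;2.31 0 1.09 0 0 0 30;2.94 0 1.57 0 0 0 30' 25; python3 go.py .5565 .0797 .182
```

```text
time: 9.8
tool_pos: [0.5309, 0.0759, 0.1666]
tool_rot: [0.002, -0.071, 0.997, -0.0]
contact_force: [4.9, -4.5, 4.6]
finger_gap: 0.0391
grip_force: 27.5
shift cm [-2.6   0.02 -1.53] turn [-0.   0.3 -0.1]
pos [0.5309 0.0759 0.1666] F [ 4.9 -4.5  4.6] gap 0.03914761662629521 t 9.8
```

```bash
python3 -m crank '0.59 0 0.55 0 0 0 30;1.12 0 1.15 0 0 0 30;1.58 0 1.80 0 0 0 30;1.98 0 2.49 0 0 0 30;1.98 0 2.49 0 0 0 30' 25; python3 go.py .5565 .0797 .182
```

```text
time: 10.3
tool_pos: [0.5096, 0.0726, 0.1404]
tool_rot: [0.0, -0.071, 0.997, -0.0]
contact_force: [2.0, -4.9, 1.1]
finger_gap: 0.0393
grip_force: 28.5
shift cm [-4.74  0.04 -4.16] turn [-0.   0.  -0.1]
pos [0.5096 0.0726 0.1404] F [ 2.  -4.9  1.1] gap 0.03932987171458792 t 10.3
```

```bash
python3 -m crank '0.18 0 0.36 0 0 0 30;0.33 0 0.73 0 0 0 30;0.46 0 1.10 0 0 0 30;0.58 0 1.49 0 0 0 30;0.65 0 1.80 0 0 0 30' 25; python3 -m crank '0 0 0 0 0 0 30'; python3 go.py .5565 .0797 .182
```

```text
time: 10.8
tool_pos: [0.5029, 0.0716, 0.1225]
tool_rot: [-0.0, -0.071, 0.997, -0.0]
contact_force: [0.0, -5.3, 1.4]
finger_gap: 0.0396
grip_force: 29.0
time: 10.9
tool_pos: [0.5028, 0.0716, 0.1223]
tool_rot: [-0.0, -0.071, 0.997, -0.0]
contact_force: [0.6, -5.9, -0.1]
finger_gap: 0.0395
grip_force: 28.9
shift cm [-5.43  0.04 -5.97] turn [-0.  -0.  -0.1]
pos [0.5028 0.0716 0.1223] F [ 0.6 -5.9 -0.1] gap 0.03951383135323491 t 10.9
```

Past the toggle (lever ≈1.34) with the tips still above the cap. A touch more, then a narrow release and straight up.

```bash
python3 -m crank '0.03 0 0.2 0 0 0 30;0.03 0 0.2 0 0 0 54;0.03 0 0.2 0 0 0 54;0.03 0 0.2 0 0 0 54' 20;  python3 -m crank '0 0 -2 0 0 0 54;0 0 -5 0 0 0 56;-4 0 -10 0 0 0 56;-8 0 -12 0 0 0 56;-8 0 -12 0 0 0 56'
python3 - <<'E'
from h import *
c=cam("wrist"); g=c["frame"].max(2); np.save("w7.npy",c,allow_pickle=True)
o=c["frame"]; t=cam("side"); b=cv2.resize(t["frame"][195:295,190:320],(0,0),fx=1.8,fy=1.8)
im=np.zeros((420,800,3),np.uint8); im[:,:560]=o; im[:b.shape[0],562:562+b.shape[1]]=b
cv2.imwrite("pics/chk7.png",im[:,:,::-1])
E
```

```text
time: 11.3
tool_pos: [0.5029, 0.0731, 0.1206]
tool_rot: [0.0, -0.072, 0.997, 0.0]
contact_force: [1.2, 0.1, -0.0]
finger_gap: 0.0461
grip_force: 0.0
time: 11.8
tool_pos: [0.5874, 0.0853, 0.2445]
tool_rot: [0.004, -0.072, 0.997, 0.001]
contact_force: [0.4, 0.0, -0.8]
finger_gap: 0.0479
grip_force: 0.0
```

View pics/chk7.png

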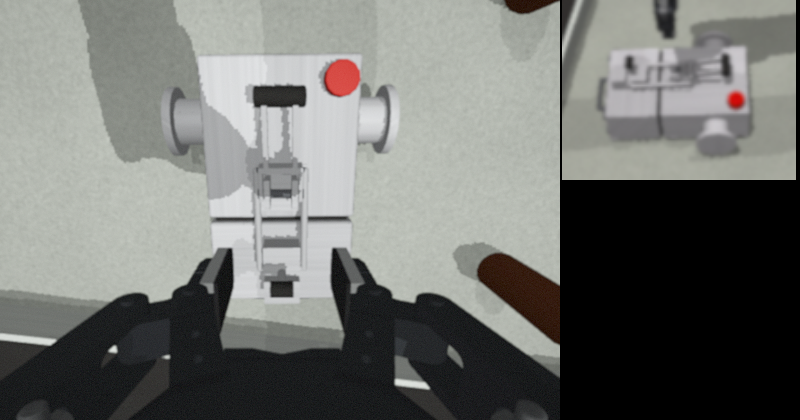

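The latch looks closed: the handle lies back at (279,96), the cover gap has narrowed at row ~218, and the cap at (342,77) is untouched. I'll verify the handle height and bar numerically.

Run:
```python
from h import *
c=cam("wrist"); g=c["frame"].max(2)
ex=np.array([np.cos(.1431),np.sin(.1431),0]); ey=np.array([-ex[1],ex[0],0]); P0=np.array([.5785,.0828,0])
vv,uu=np.where(g[80:112,245:315]<60); q=np.c_[uu+245,vv+80]; P=depth(c,q)
p=onz(c,[(q.min(0)+q.max(0))/2],.116)[0]; print("handle top z",np.percentile(P[:,2],[50,80,90]).round(4),"x",((p-P0)@ex*1000).round(1))
f=c["frame"].astype(int); vv,uu=np.where((f[:,:,0]>150)&(f[:,:,1]<90)); p=onz(c,[[(uu.min()+uu.max())/2,(vv.min()+vv.max())/2]],.095)[0]; print("cap",p)
for col in(264,298):
    uv=[[col,r] for r in range(250,300,1)]; Q=depth(c,uv); print(*[f"{r}:{(a-P0)@ex*1000:.0f},{a[2]*1000:.0f}" for (_,r),a in zip(uv,Q)])
```

```text
handle top z [0.1229 0.1239 0.1242] x -77.1
cap [0.48093202 0.11932982 0.095     ]
250:53,93 251:53,95 252:53,97 253:54,99 254:53,102 255:54,103 256:55,102 257:56,103 258:57,103 259:58,103 260:58,104 261:59,104 262:61,103 263:62,103 264:62,103 265:64,103 266:64,103 267:66,103 268:67,102 269:68,103 270:69,103 271:70,103 272:71,102 273:71,104 274:73,103 275:73,105 276:75,103 277:76,103 278:77,104 279:78,103 280:78,104 281:93,80 282:94,80 283:95,80 284:88,94 285:88,97 286:88,98 287:88,99 288:88,102 289:88,104 290:90,103 291:91,103 292:92,103 293:93,103 294:93,104 295:94,104 296:96,103 297:97,103 298:98,103 299:99,103
250:53,93 251:54,94 252:53,98 253:53,99 254:53,102 255:54,102 256:55,104 257:56,103 258:57,103 259:57,104 260:59,104 261:60,103 262:61,103 263:62,103 264:63,103 265:64,103 266:65,102 267:65,104 268:66,105 269:67,105 270:69,102 271:69,104 272:71,104 273:72,103 274:73,103 275:74,103 276:74,105 277:76,102 278:77,103 279:78,103 280:79,104 281:87,91 282:87,92 283:87,94 284:88,95 285:88,96 286:87,100 287:88,100 288:89,101 289:89,103 290:89,103 291:90,103 292:91,104 293:92,104 294:94,103 295:95,103 296:96,103 297:98,102 298:97,105 299:99,103
```

Handle top is at 0.124 m, as expected on the stop. The keeper has been drawn in about 3.5 mm, the bar is under the lip, and the cap hasn't moved. Handing in.

```bash
python3 -m crank '0 0 -2 0 0 0 56;0 0 -2 0 0 0 56;0 0 -2 0 0 0 56' | head -3; python3 -c "from bench import robot; print(robot.hand_in())"
```

```text
time: 12.25
tool_pos: [0.5811, 0.0838, 0.2596]
tool_rot: [-0.001, -0.071, 0.997, 0.0]
the job is handed in; nothing more can be done
None
```

The latch is closed and the job is handed in: the bar sits at the bottom of the groove, the lever is thrown past the toggle onto its stop, the cover is drawn in about 3.5 mm, the cap is where it was, and nothing else was touched (finished at 12.25 s; the hand-in returned no verdict).

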